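Turn the lot marker over on the turning ramp

TASK

This lot is sorted, so turn its marker to green: take the yellow-topped marker from its stand, hold it at the slope of the ramp in the aluminium tray and let it drop onto the ramp's lower edge so that it flips over by itself and lands flat in the tray green side up. Then put it back squarely on its own stand, green side showing. Do not turn it over in the gripper or push it over, and leave the other marker, the jar and the cup where they are.

Things in the scene. Friction and masses are not known exactly. Their poses are not given: they have to be found in the camera images.
- marker: The marker to turn: a wooden tile 80 mm long (its x), 56 mm wide (its y), 8 mm thick (its z), 35 to 70 g; origin at its centre. Its +z face is yellow, its -z face green. It starts yellow up on stand_a, leaning at the stand's 30 degree slope.
- stand_a: The marker's own stand, fixed: a wooden easel 42 mm wide (narrower than the tile, so fingers can straddle it), with a face 92 mm long that slopes at 30 degrees, low end towards the stand's -x (robot side), high end towards its +x, and a lip across the low end that rises 8 mm above the face. Origin under the middle of its foot on the table; x horizontal up the slope, y across, z up.
- stand_a_seat (a point): Where the centre of the tile lies when it rests on stand_a's face (a 1 mm gap to the lip there), 53 mm above the table. Axes as the stand.
- stand_b: The other, identical stand, fixed, carrying the other marker.
- other_marker: The other lot's marker, same size, already green up (its +z face is green here); leave it alone.
- tray: Aluminium turning tray, fixed: 300 mm (its x) by 260 mm (its y), floor 4 mm thick, rims 4 mm thick and 14 mm high. Origin under its centre at table height; x points away from the robot, z up. In its far half stands the ramp.
- ramp: Wooden turning ramp fixed in the tray: a board 40 mm wide, 80 mm long, sloping down at 40 degrees towards the tray's -x to a free edge with a sheer drop. A tile let go parallel to the board, length down the slope, centre 0 to 15 mm past the edge (measured down the slope), underside 5 to 20 mm off the board plane, tips over and lands upside down; dropped level or farther out it often does not.
- ramp_edge (a point): Middle of the ramp's lower edge, on its top face: 55 mm along the tray's x from the tray's centre, 99 mm above the table. Axes as the tray.
- landing (a point): On the tray floor, 60 mm from the ramp's edge towards the robot: about where the tile comes to lie. 4 mm above the table. Axes as the tray.
- jar: Amber glass jar with steel lid, 64 mm across, 90 mm tall; origin under its centre. Leave it.
- cup: Blue ceramic cup, 76 mm across, 75 mm tall; origin under its centre. Leave it.
Mind the look-alikes: they are no part of the job. Leave any blue, pink or white look-alike of the marker alone.

How it is judged:
By the outcome, as a careful person would: the job done as asked, in the order asked, and still so for the second after the job is handed in, with the robot touching nothing.
It also fails if it takes over 56 s, if anything falls off the work surface, if the arm or the gripper's body presses on something with over 40 N, if the wrist force passes 120 N, or if a joint passes its speed limit or range.

ROBOT

A 6-joint arm with a two-finger parallel gripper is mounted at the origin on the work surface. World frame = base frame: x ahead of the robot, y to its left, z up, the work surface at z = 0. Lengths are in m, angles in rad, forces in N, time in s.
With the tool pointing down it reaches from about 0.3 to 0.775 m from the base axis. Payload 14.6 kg.
Tool frame: the origin (TCP) lies on the centre line of the jaws, within the pads' length; the fingertips stand 17 mm ahead of it and the grasp point (between the pads) lies 2 mm behind it; z points along the fingers, y is the direction in which the jaws open and shut (so a half turn about z gives the same grasp; the last joint's range is limited). The gripper opens to 94 mm and grips with 3 to 60 N. Pads are 16 mm wide; open, the fingers measure 119 mm over their backs; the gripper's body (75 mm by 177 mm) begins 78 mm behind the grasp point.
Start: joints at [1.271, 0.3, 1.521, -0, 1.321, -0.067], TCP at [0.127, 0.535, 0.222] pointing down, gripper open.
Joint ranges: [-3.03, 3.03], [-0.79, 2.21], [0.23, 2.52], [-1.04, 4.18], [0, 3.07], [-2.55, 2.55]. Speed limits (rad/s): [2.22, 2.22, 2.57, 3.14, 3.14, 3.14].

INTERFACE

Orientations are given as a unit quaternion [w, x, y, z].
In Python, from plant import sense, read_camera, camera_params, sign_off gives the robot as it stands.
- The arm moves only by the shell command python3 -m jog 'ROWS' [OPENING] [FORCE]. ROWS is JSON, a list that holds one entry, the list of rows, each a list of 4 numbers: the shift along the world's x, y, z in mm, then the turn about the world's z in degrees. A call has exactly 10 rows; each row shifts and turns the commanded pose from where the row before left it; what a row does not reach is not made up. A row lasts 1/10 s, in which the tool goes at most 50 mm and 8.59 degrees, less where a joint would pass 70% of its speed; a pose out of reach is approached as far as the arm can. A call with a gripper value outside its range is refused whole. OPENING is the finger opening in mm, from 0 to 94, set as the call begins (- or left out, the last holds). The fingers move at their own pace and stop on an object; FORCE is the grip in N (left out, the last holds). Time passes only in rows, so rows that do not move let the fingers close, or fill a call up. It gives the time, the measured TCP pose, the force and the opening at its end, in the units of the state.
- sense(): the state, without advancing time (a new reading comes with each control period).
- read_camera(name): name is "scene" or "top" or "wrist"; returns the picture (400x640x3 uint8, red, green, blue); there is no depth.
- camera_params(name): a dict with "K" (3x3 intrinsics, pixels), "distortion" ([k1, k2, p1, p2, k3] as OpenCV has them; the pictures are not rectified), "xyz" and "rotation" of the camera in the world. Camera axes: x right, y up, looking along -z (the intrinsics and any distortion apply to the point x, -y, -z); pixel columns grow to the right and rows downward; lengths in m; the calibration is good to about 2 mm. A picture is of the moment at which its call begins: read the wrist's pose just before it. camera_params takes no time and is no camera call; for the wrist camera it gives the pose at the moment of the call.
- sign_off(): hands the job in, once; it reports no verdict.
The state is a dict: "time": time; "joint_positions": joint angles; "joint_velocities": joint speeds; "tau": joint torques, N m; "eef_pos": TCP position; "tool_rot": TCP orientation; "force": force on the tool from outside, world axes, zero at the start; "torque": the same for the moment, N m; "gripper_width": finger opening in m.
Only numpy, scipy, OpenCV 4.12 (cv2) and the standard library are available. Lean on these libraries where they do the work, as an engineer would, in place of code of your own. Each camera call takes 0.05 s, during which the arm holds its last target. There are 200 camera calls.

## Working session

There is one attempt and no reset: what is moved stays moved. The work goes in short steps, Python scripts to look and compute and a shell command to move; the robot and the scene stay as the last step left them, time stands still between calls to the robot, and variables do not carry over. Pictures are saved under pics/ and viewed, about 8 in all and at most 12, crops included, and the job is handed in when it is done.

```bash
ls; mkdir -p pics; python3 - <<'E'
from plant import *
import cv2,numpy as np
s=sense();print(s['time'],s['eef_pos'],s['tool_rot'])
a=read_camera('scene');b=read_camera('top')
cv2.imwrite('pics/scene0.png',a[...,::-1]);cv2.imwrite('pics/top0.png',b[...,::-1])
for n in('scene','top','wrist'):
    p=camera_params(n);print(n,p)
E
```

```text
pics
0.0 [0.1268208  0.53493213 0.22188926] [-9.08321164e-05  1.16123035e-01  9.93234672e-01 -5.64655021e-04]
scene {'K': array([[364.97230674,   0.        , 318.39873462],
       [  0.        , 364.97230674, 199.5732181 ],
       [  0.        ,   0.        ,   1.        ]]), 'distortion': array([-0.01242472,  0.        ,  0.        ,  0.        ,  0.        ]), 'xyz': array([ 0.88335234, -0.58795968,  0.79031868]), 'rotation': array([0.8999458 , 0.31354268, 0.10218598, 0.28521322])}
top {'K': array([[500.94119342,   0.        , 315.84592812],
       [  0.        , 500.94119342, 206.86993484],
       [  0.        ,   0.        ,   1.        ]]), 'distortion': array([-0.09869692,  0.        ,  0.        ,  0.        ,  0.        ]), 'xyz': array([ 0.28713658, -0.12803068,  1.50385597]), 'rotation': array([ 0.71277681,  0.05692019, -0.0658717 , -0.69596712])}
wrist {'K': array([[345.20058246,   0.        , 316.79524037],
       [  0.        , 345.20058246, 197.24145006],
       [  0.        ,   0.        ,   1.        ]]), 'distortion': array([-0.05938609,  0.        ,  0.        ,  0.        ,  0.        ]), 'xyz': array([0.06183932, 0.55023544, 0.38426061]), 'rotation': array([ 0.7792118 , -0.0907172 , -0.07169162,  0.61600298])}
```

View pics/top0.png

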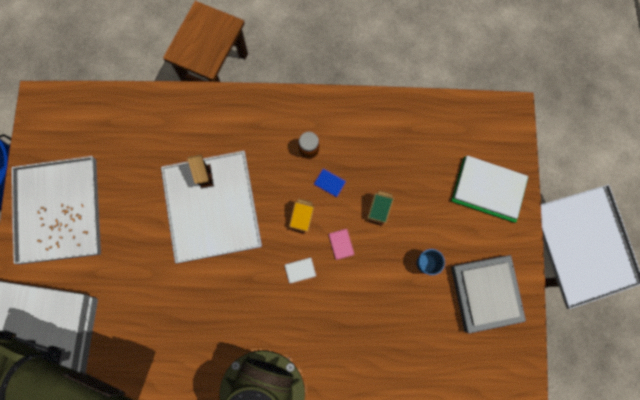

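View pics/scene0.png

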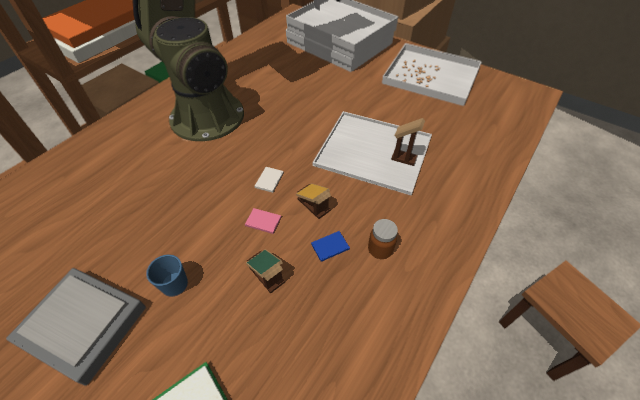

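Top view: the yellow tile on its stand is at (301,216). Possible look-alikes are the green tile on a stand at (380,208), blue at (329,182), pink at (341,243) and white at (300,270). The yellow-topped one on the stand matches the description. The tray is near (211,207) with the ramp at (199,170).

```bash
cat > h.py <<'E'
from plant import *
import cv2,numpy as np
from scipy.spatial.transform import Rotation as R
def rays(p,uv):
    uv=np.asarray(uv,float).reshape(-1,1,2)
    n=cv2.undistortPoints(uv,p['K'],p['distortion']).reshape(-1,2)
    d=np.c_[n[:,0],-n[:,1],-np.ones(len(n))]
    q=p['rotation'];return R.from_quat([q[1],q[2],q[3],q[0]]).apply(d)
def onz(p,uv,z):
    d=rays(p,uv);z=np.broadcast_to(z,len(d));return p['xyz']+d*((z-p['xyz'][2])/d[:,2])[:,None]
def mask(img,lo,hi):
    m=cv2.inRange(cv2.cvtColor(img,cv2.COLOR_RGB2HSV),lo,hi);return m
def blobs(m,amin=40):
    c,_=cv2.findContours(m,cv2.RETR_EXTERNAL,cv2.CHAIN_APPROX_NONE);return sorted([x for x in c if cv2.contourArea(x)>amin],key=cv2.contourArea)[::-1]
def quad(c):
    h=cv2.convexHull(c);return cv2.approxPolyN(h,4,ensure_convex=True).reshape(-1,2).astype(float)
YEL=((18,120,90),(32,255,255));GRN=((60,80,30),(90,255,200))
def snap(name,f=None):
    p=camera_params(name);i=read_camera(name)
    if f:cv2.imwrite('pics/'+f,i[...,::-1])
    return p,i
def yaw(v):return np.degrees(np.arctan2(v[1],v[0]))
E
python3 - <<'E'
from h import *
p=camera_params('top');i=cv2.imread('pics/top0.png')[...,::-1]
for n,c in(('Y',YEL),('G',GRN)):
    for b in blobs(mask(i,*c))[:3]:
        r=cv2.minAreaRect(b);q=cv2.boxPoints(r);print(n,r,np.round(onz(p,[r[0]],.0565),3)); 
        print(np.round(onz(p,q,.0565)[:,:2],3).tolist())
# tray rim corners, approx pixels
t=[(162,166),(246,151),(261,247),(174,263)]
print(np.round(onz(p,t,.014),3))
print('ramp',np.round(onz(p,[(194,184),(209,181)],.099),3))
print('jar,cup',onz(p,[(308,143)],.09),onz(p,[(431,261)],.075))
z=i[130:300,150:420];cv2.imwrite('pics/c0.png',cv2.resize(z,None,fx=2.9,fy=2.9,interpolation=cv2.INTER_CUBIC)[...,::-1])
E
```

```text
Y ((301.23529052734375, 215.058837890625), (19.887920379638672, 29.10427474975586), 14.03624439239502) [[ 0.516 -0.101  0.056]]
[[0.481, -0.064], [0.565, -0.082], [0.552, -0.139], [0.468, -0.12]]
G ((380.1000061035156, 207.8000030517578), (15.513030052185059, 22.93869972229004), 17.10272979736328) [[ 0.544 -0.333  0.056]]
[[0.517, -0.301], [0.583, -0.321], [0.57, -0.365], [0.504, -0.345]]
G ((483.25054931640625, 209.71267700195312), (66.73078918457031, 4.011397361755371), 19.29004669189453) [[ 0.546 -0.642  0.056]]
[[0.571, -0.545], [0.582, -0.55], [0.52, -0.74], [0.509, -0.736]]
[[0.665 0.333 0.014]
 [0.718 0.075 0.014]
 [0.424 0.017 0.014]
 [0.369 0.274 0.014]]
ramp [[0.592 0.209 0.099]
 [0.602 0.166 0.099]]
jar,cup [[ 0.72542516 -0.1158439   0.09      ]] [[ 0.38894588 -0.47733699  0.075     ]]
```

View pics/c0.png

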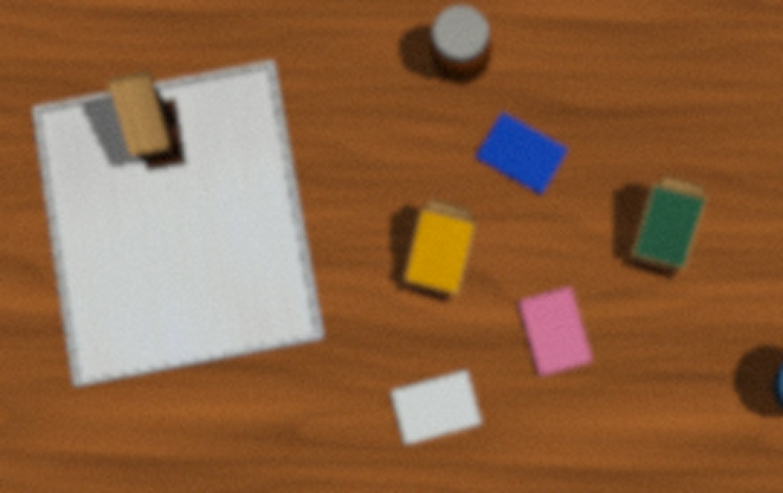

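The close crop confirms the yellow-topped tile on its easel. Its centre is about (0.516,-0.101), yaw about -13°, and the jaws already match that yaw. I'll go by way of the tray and measure the ramp on the way.

```bash
python3 -m jog '[[[35,-35,3,0],[35,-35,3,0],[35,-35,3,0],[35,-35,3,0],[35,-35,3,0],[35,-35,3,0],[35,-35,3,0],[35,-35,3,0],[35,-35,3,0],[35,-35,3,0]]]' 90
python3 - <<'E'
from h import *
p,i=snap('wrist','w1.png');print(p['xyz'])
E
```

```text
time: 1.1
eef_pos: [0.4779, 0.1833, 0.2525]
tool_rot: [-0.0, 0.116, 0.993, -0.0]
force: [0.7, 1.1, -0.3]
gripper_width: 0.0901
[0.41293809 0.19846361 0.41478986]
```

View pics/w1.png

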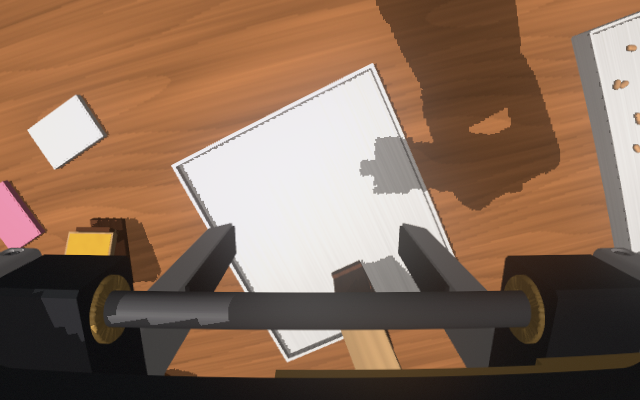

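Wrist view, with image down pointing away from the robot. The tray's outer corners are at about (373,65), (173,165) and (288,360). The ramp's lower edge is partly hidden by the gripper, so I'll fit the tray corners instead and then move to the marker.

```bash
python3 - <<'E'
from h import *
p=camera_params('wrist')
c=onz(p,[(373,65),(173,165),(288,360)],.014);print(np.round(c,4),np.linalg.norm(np.diff(c,axis=0),axis=1))
ctr=(c[0]+c[2])/2;v=c[2]-c[1];w=c[0]-c[1];print('c',ctr,yaw(v),yaw(w)-90)
a=np.radians((yaw(v)+yaw(w)-90)/2);print('edge',ctr[:2]+.055*np.array([np.cos(a),np.sin(a)]))
p=camera_params('wrist')
print('edge face corners at z .099/.095',onz(p,[(332,272),(361,261)],.099))
# top view with rim lines
pt=camera_params('top');i=cv2.imread('pics/top0.png')[...,::-1]
m=mask(i,(0,0,110),(180,60,255));
for b in blobs(m,3000)[:5]:
    q=onz(pt,quad(b),.014)
    print(np.round(cv2.minAreaRect(b)[0]),np.round(q[:,:2],3).tolist(),q.mean(0))
E
python3 -m jog '[[[0,-48,0,0],[0,-48,0,0],[0,-48,0,0],[0,-48,0,0],[0,-48,0,0],[0,-40,0,0],[-20,0,0,0],[-20,0,0,0],[0,0,0,0],[0,0,0,0]]]'
python3 - <<'E'
from h import *
p,i=snap('wrist','w2.png')
E
```

```text
[[0.3777 0.2678 0.014 ]
 [0.4313 0.0165 0.014 ]
 [0.7219 0.0806 0.014 ]] [0.25697763 0.2975582 ]
c [0.54976514 0.17421359 0.014     ] 12.443437207106575 12.04573129848896
edge [0.60351395 0.18587828]
edge face corners at z .099/.095 [[0.56724339 0.1738481  0.099     ]
 [0.56249167 0.20429391 0.099     ]]
[418. 200.] [[1.323, -1.273], [-0.019, -1.139], [-0.01, -0.846], [1.237, 0.464]] [ 0.63281612 -0.69844386  0.014     ]
[96. 68.] [[1.238, 0.281], [0.955, 0.378], [0.741, 0.874], [1.248, 0.965]] [1.04557817 0.62434318 0.014     ]
[210. 207.] [[0.427, 0.014], [0.369, 0.271], [0.662, 0.339], [0.722, 0.082]] [0.5446998 0.1763797 0.014    ]
[ 53. 210.] [[0.388, 0.509], [0.349, 0.777], [0.653, 0.823], [0.693, 0.555]] [0.52064717 0.66600229 0.014     ]
[490. 294.] [[0.219, -0.777], [0.186, -0.604], [0.377, -0.565], [0.416, -0.737]] [ 0.29909465 -0.67068822  0.014     ]
time: 2.15
eef_pos: [0.4372, -0.0948, 0.2526]
tool_rot: [0.0, 0.116, 0.993, -0.0]
force: [1.1, 0.9, 1.4]
gripper_width: 0.0902
```

View pics/w2.png

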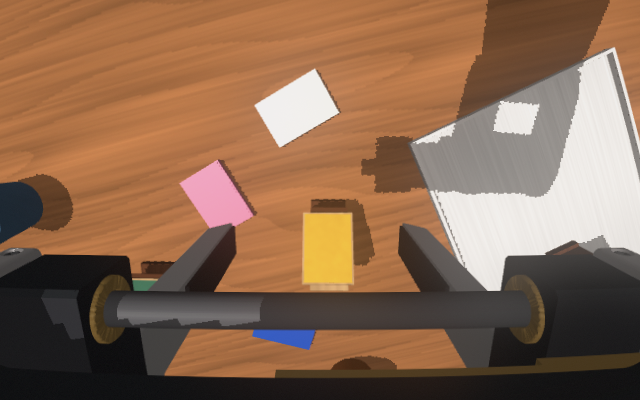

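The yellow tile is fully visible, at about (303..354, 212..286), centred between the fingers. I'll measure it precisely.

```bash
cat > tile.py <<'E'
from h import *
def tile(p,i,col,sl=True,z0=None):
    b=blobs(mask(i,*col),500)[0];q=quad(b)
    hi=q[:,1]>q[:,1].mean()   # image down = far
    if sl: z=np.where(hi,.0765,.0365)
    else: z=z0
    P=onz(p,q,z);f=P[hi].mean(0);n=P[~hi].mean(0);c=P.mean(0)
    w=P[hi];w2=P[~hi]
    return q,c,yaw(f-n),np.linalg.norm(f-n),np.linalg.norm(w[0]-w[1]),np.linalg.norm(w2[0]-w2[1]),[((yaw(a[0]-a[1]))%180)-90 for a in(w,w2)]
if __name__=='__main__':
    p=camera_params('wrist');i=cv2.imread('pics/w2.png')[...,::-1]
    for x in tile(p,i,YEL):print(x)
    q=sense()['tool_rot'];r=R.from_quat([q[1],q[2],q[3],q[0]]);print('jaw',yaw(r.apply([0,1,0]))-90,sense()['eef_pos'])
E
python3 tile.py
```

```text
[[350. 213.]
 [352. 284.]
 [303. 282.]
 [304. 213.]]
[ 0.51254468 -0.10057253  0.0565    ]
-13.448668821899899
0.07785706323592911
0.05273862270098435
0.05239976987193505
[np.float64(-15.989078630551901), np.float64(-13.357508751967416)]
jaw -13.325394419195362 [ 0.43739735 -0.09471008  0.25255253]
```

```bash
python3 -m jog '[[[38,-3,-20,0],[39,-3,-20,0],[0,0,-26,0],[0,0,-26,0],[0,0,-26,0],[0,0,-26,0],[0,0,-26,0],[0,0,-20,0],[0,0,-11,0],[0,0,0,0]]]' 90
python3 -m jog '[[[0,0,0,0],[0,0,0,0],[0,0,0,0],[0,0,0,0],[0,0,0,0],[0,0,0,0],[0,0,0,0],[0,0,0,0],[0,0,0,0],[0,0,0,0]]]' 50 12
```

```text
time: 3.2
eef_pos: [0.5136, -0.1004, 0.0501]
tool_rot: [-0.001, 0.116, 0.993, 0.0]
force: [-0.1, -0.2, 0.3]
gripper_width: 0.0898
time: 4.2
eef_pos: [0.514, -0.1009, 0.0518]
tool_rot: [0.0, 0.116, 0.993, -0.0]
force: [-1.5, 0.3, 5.4]
gripper_width: 0.0557
```

```bash
python3 -m jog '[[[0,0,12,0],[0,0,25,0],[0,0,40,0],[0,0,45,0],[0,0,35,8.5],[0,40,0,8.5],[0,45,0,8.5],[0,45,0,0.3],[0,30,0,0],[0,0,0,0]]]'
python3 - <<'E'
import cv2,numpy as np
a=cv2.imread('pics/scene0.png')[105:180,370:450];b=cv2.imread('pics/top0.png')[145:200,170:230]
r=lambda x,f:cv2.resize(x,None,fx=f,fy=f,interpolation=cv2.INTER_CUBIC)
a=r(a,5);b=r(b,6);h=max(len(a),len(b));pad=lambda x:np.pad(x,((0,h-len(x)),(0,0),(0,0)))
cv2.imwrite('pics/edge.png',np.hstack([pad(a),pad(b)]))
E
```

```text
time: 5.2
eef_pos: [0.5135, 0.0621, 0.2091]
tool_rot: [0.0, -0.11, 0.994, 0.0]
force: [0.2, -0.8, 0.0]
gripper_width: 0.0554
```

View pics/edge.png

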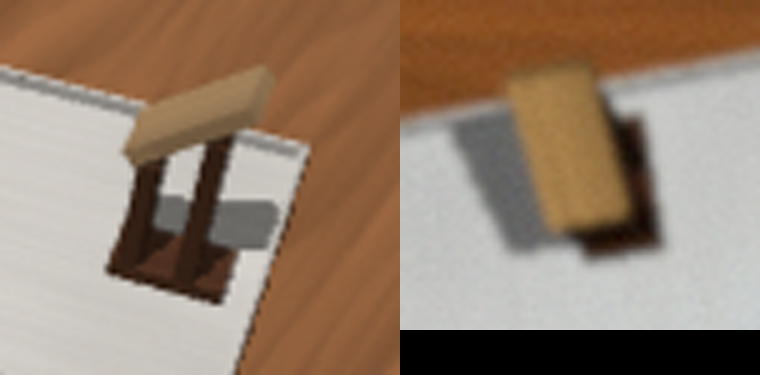

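The crop shows the ramp's lower edge: in the scene half from (125,148) to (142,107), and in the top half from (152,229) to (230,218). I'll triangulate its midpoint.

```bash
python3 - <<'E'
from h import *
s=camera_params('scene');t=camera_params('top')
us=(370+133.5/5-.4,105+127.5/5-.4);ut=(170+191/6-.4,145+223.5/6-.4)
print(onz(s,[us],.099),onz(t,[ut],.099))
E=onz(t,[(170+152/6-.4,145+229/6-.4),(170+230/6-.4,145+218/6-.4)],.099);print(E,yaw(E[0]-E[1])-90,np.linalg.norm(E[0]-E[1]))
print(onz(s,[(370+125/5-.4,105+148/5-.4),(370+142/5-.4,105+107/5-.4)],.099))
E
```

```text
[[0.59853971 0.193361   0.099     ]] [[0.5989274  0.18787234 0.099     ]]
[[0.5957833  0.20654913 0.099     ]
 [0.60207346 0.16921005 0.099     ]] 9.562299979845847 0.03786518723220539
[[0.60277541 0.17503602 0.099     ]
 [0.59421352 0.2120796  0.099     ]]
```

Edge taken as (0.600, 0.188), z 0.099, yaw about 12.4°. The tile is held at 30° but the board is at 40°, so I'll seat it lightly on the board first to make it parallel.

```bash
python3 -m jog '[[[22,32,0,0],[22,32,0,0],[22,31,0,0],[21.5,31,0,0],[0,0,-25,0],[0,0,-25,0],[0,0,-20,0],[0,0,-12,0],[0,0,0,0],[0,0,0,0]]]'
python3 -m jog '[[[0,0,-2,0],[0,0,-2,0],[0,0,-2,0],[0,0,-1,0],[0,0,-1,0],[0,0,-1,0],[0,0,-1,0],[0,0,-1,0],[0,0,0,0],[0,0,0,0]]]'
```

```text
time: 6.2
eef_pos: [0.6018, 0.1849, 0.1275]
tool_rot: [0.001, -0.108, 0.994, 0.0]
force: [-0.3, 0.1, 0.0]
gripper_width: 0.0559
time: 7.2
eef_pos: [0.6014, 0.1851, 0.1154]
tool_rot: [-0.0, -0.109, 0.994, -0.0]
force: [0.2, 0.2, 0.5]
gripper_width: 0.0557
```

```bash
python3 -m jog '[[[0,3,0,0],[0,0,0,0],[0,0,-1,0],[0,0,-1,0],[0,0,-1,0],[0,0,-1,0],[0,0,-1,0],[0,0,-1,0],[0,0,0,0],[0,0,0,0]]]'
python3 -c "
from h import *
p,i=snap('scene','s2.png');z=i[80:200,340:460];cv2.imwrite('pics/s2c.png',cv2.resize(z,None,fx=5,fy=5,interpolation=cv2.INTER_CUBIC)[...,::-1])"
```

```text
time: 8.2
eef_pos: [0.6013, 0.1882, 0.1094]
tool_rot: [-0.0, -0.109, 0.994, -0.0]
force: [-0.0, 0.3, 1.8]
gripper_width: 0.0558
```

View pics/s2c.png

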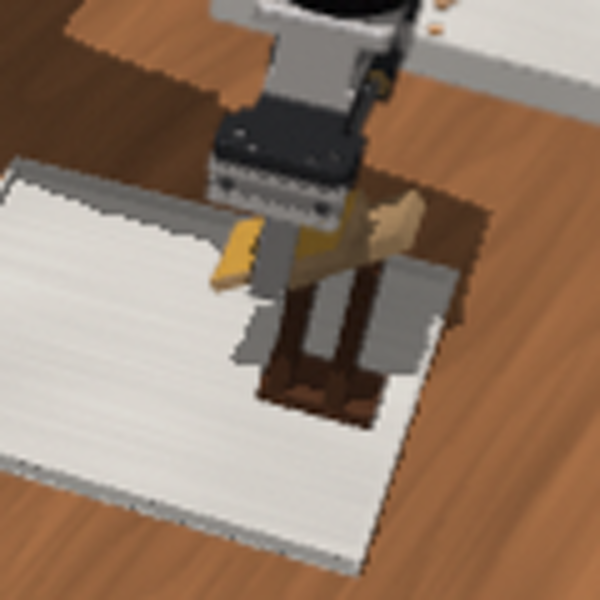

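The crop shows the tile centred over the board's lower end near (270,260), with its upper end about touching. I'll press on slowly, watching the force.

```bash
python3 -m jog '[[[0,0,-1,0],[0,0,0,0],[0,0,-1,0],[0,0,0,0],[0,0,-1,0],[0,0,0,0],[0,0,0,0],[0,0,0,0],[0,0,0,0],[0,0,0,0]]]'
python3 -m jog '[[[0,0,-1,0],[0,0,0,0],[0,0,-1,0],[0,0,0,0],[0,0,0,0],[0,0,0,0],[0,0,0,0],[0,0,0,0],[0,0,0,0],[0,0,0,0]]]'
```

```text
time: 9.25
eef_pos: [0.6013, 0.1881, 0.1064]
tool_rot: [-0.0, -0.109, 0.994, -0.0]
force: [-0.0, -0.3, 1.6]
gripper_width: 0.0555
time: 10.25
eef_pos: [0.6014, 0.1881, 0.1044]
tool_rot: [-0.0, -0.109, 0.994, -0.0]
force: [0.3, -0.3, 1.8]
gripper_width: 0.0559
```

```bash
python3 -m jog '[[[0,0,-1,0],[0,0,0,0],[0,0,-1,0],[0,0,0,0],[0,0,0,0],[0,0,0,0],[0,0,0,0],[0,0,0,0],[0,0,0,0],[0,0,0,0]]]'
python3 -c "
from h import *
p,i=snap('scene','s3.png');z=i[110:150,370:440];cv2.imwrite('pics/s3c.png',cv2.resize(z,None,fx=10,fy=10,interpolation=cv2.INTER_CUBIC)[...,::-1])"
```

```text
time: 11.25
eef_pos: [0.6017, 0.1882, 0.1037]
tool_rot: [0.001, -0.109, 0.994, 0.0]
force: [-4.8, -2.0, 13.0]
gripper_width: 0.0559
```

View pics/s3c.png

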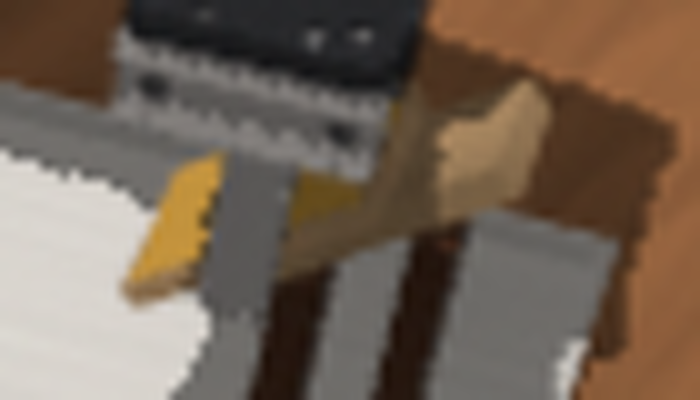

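The force rose to 13 N along the board normal at z=0.1037, as predicted, so the tile is parallel. Next I'll lift about 11 mm off the board, shift 12 mm down-slope and check.

```bash
python3 -m jog '[[[-3.5,-0.8,5.2,0],[-3.4,-0.7,4.2,0],[-3,-0.7,-2.5,0],[-3,-0.7,-2.6,0],[-3,-0.6,-2.6,0],[0,0,0,0],[0,0,0,0],[0,0,0,0],[0,0,0,0],[0,0,0,0]]]'
python3 -c "
from h import *
p,i=snap('scene','s4.png');z=i[110:150,370:440];cv2.imwrite('pics/s4c.png',cv2.resize(z,None,fx=10,fy=10,interpolation=cv2.INTER_CUBIC)[...,::-1])"
```

```text
time: 12.3
eef_pos: [0.5855, 0.1847, 0.1042]
tool_rot: [0.0, -0.109, 0.994, 0.0]
force: [-0.0, 1.0, -0.7]
gripper_width: 0.0555
```

View pics/s4c.png

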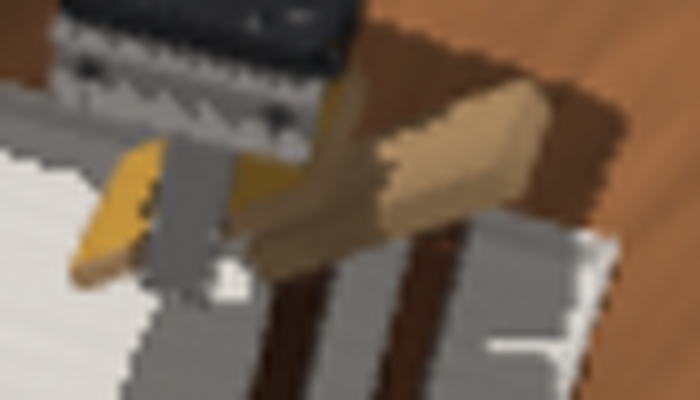

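The tile is parallel to the board, with its centre (at the finger, about (190,220)) just past the ramp corner at (250,250). Releasing.

```bash
python3 -m jog '[[[0,0,0,0],[0,0,0,0],[0,0,0,0],[0,0,0,0],[0,0,0,0],[0,0,0,0],[0,0,0,0],[0,0,0,0],[0,0,20,0],[0,0,40,0]]]' 94
python3 -m jog '[[[-25,-5,40,0],[-40,-8,20,0],[-40,-8,0,0],[-20,-4,0,0],[0,0,0,0],[0,0,0,0],[0,0,0,0],[0,0,0,0],[0,0,0,0],[0,0,0,0]]]'
python3 - <<'E'
from h import *
p,i=snap('scene','s5.png');pw,w=snap('wrist','w5.png');pt,t=snap('top','t5.png')
cv2.imwrite('pics/v5.png',np.hstack([cv2.resize(i[80:230,280:460],None,fx=2,fy=2),cv2.resize(w,None,fx=.65,fy=.65)[:300].repeat(1,0) if 0 else np.pad(cv2.resize(w,(432,270)),((0,30),(0,0),(0,0)))])[...,::-1])
E
```

```text
time: 13.35
eef_pos: [0.5842, 0.1843, 0.1621]
tool_rot: [-0.003, -0.109, 0.994, -0.0]
force: [-0.8, 0.6, 0.1]
gripper_width: 0.0942
time: 14.35
eef_pos: [0.4607, 0.1597, 0.2239]
tool_rot: [-0.0, -0.108, 0.994, -0.0]
force: [-0.6, 0.3, -0.7]
gripper_width: 0.0941
```

View pics/v5.png

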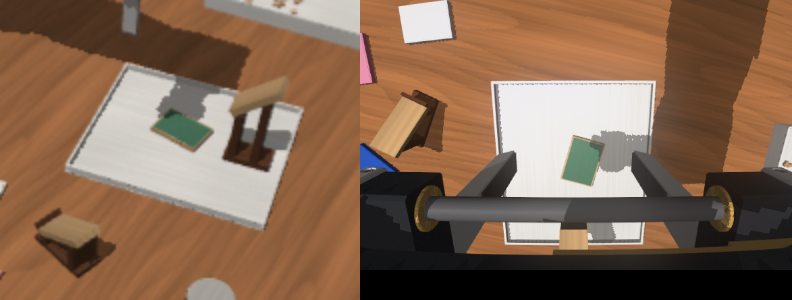

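It flipped: green up and flat in the tray, at about (583,160) in the wrist half. Measuring it.

```bash
python3 - <<'E'
from tile import *
p=camera_params('wrist');i=cv2.imread('pics/w5.png')[...,::-1]
i=i.copy();i[:,:290]=0;i[:,420:]=0
b=blobs(mask(i,(55,60,30),(95,255,220)),300)[0]
P=onz(p,b.reshape(-1,2),.012)[:,:2]*1000;r=cv2.minAreaRect(P.astype(np.float32));print(r);q=cv2.boxPoints(r)
e=[q[1]-q[0],q[2]-q[1]];L=max(e,key=np.linalg.norm);print('long yaw',yaw(L),cv2.contourArea(b))
s=sense();k=s['tool_rot'];print(s['eef_pos'],yaw(R.from_quat([k[1],k[2],k[3],k[0]]).apply([0,1,0]))-90)
pt=camera_params('top');t=cv2.imread('pics/t5.png')[...,::-1].copy();t[:,:165]=0;t[:,265:]=0
b=blobs(mask(t,(55,60,30),(95,255,220)),60)
if b:
    P=onz(pt,b[0].reshape(-1,2),.012)[:,:2]*1000;print('top',cv2.minAreaRect(P.astype(np.float32)),np.unique(t[0,0]))
E
```

```text
((527.807373046875, 189.60067749023438), (50.020965576171875, 74.1963119506836), 86.31648254394531)
long yaw -3.6835122 2371.5
[0.46055474 0.1596757  0.22406155] 12.462546285952541
```

```bash
python3 -m jog '[[[34,15,0,-8.1],[33.3,15,0,-8.1],[0,0,-30,0],[0,0,-35,0],[0,0,-35,0],[0,0,-30,0],[0,0,-20,0],[0,0,-15,0],[0,0,-10,0],[0,0,0,0]]]'
python3 -c "
from h import *
s=sense();k=s['tool_rot'];print(s['eef_pos'],yaw(R.from_quat([k[1],k[2],k[3],k[0]]).apply([0,1,0]))-90)"
```

```text
time: 15.5
eef_pos: [0.5275, 0.1895, 0.0483]
tool_rot: [-0.001, 0.033, 0.999, -0.0]
force: [0.0, 0.5, -0.4]
gripper_width: 0.0939
[0.52749235 0.18954887 0.0483362 ] -3.7381716156607183
```

```bash
python3 -m jog '[[[0,0,-10,0],[0,0,-8,0],[0,0,-5,0],[0,0,-3,0],[0,0,0,0],[0,0,0,0],[0,0,0,0],[0,0,0,0],[0,0,0,0],[0,0,0,0]]]'
python3 -m jog '[[[0,0,0,0],[0,0,0,0],[0,0,0,0],[0,0,0,0],[0,0,0,0],[0,0,0,0],[0,0,0,0],[0,0,0,0],[0,0,0,0],[0,0,0,0]]]' 50 10
```

```text
time: 16.5
eef_pos: [0.5278, 0.1897, 0.0232]
tool_rot: [0.0, 0.033, 0.999, 0.0]
force: [-0.9, -1.5, -0.1]
gripper_width: 0.0937
time: 17.5
eef_pos: [0.5278, 0.1897, 0.0231]
tool_rot: [-0.0, 0.033, 0.999, -0.0]
force: [0.3, -0.5, 0.4]
gripper_width: 0.0559
```

```bash
python3 -m jog '[[[0,0,12,0],[0,0,30,0],[0,0,45,0],[0,0,45,0],[0,0,45,0],[-2,-30,0,-5],[-2,-45,0,-4.7],[-2,-48,0,0],[-2,-48,0,0],[-2,-48,0,0]]]'
python3 -m jog '[[[0,-48,0,0],[0,-25,0,0],[0,0,0,0],[0,0,-20,0],[0,0,-30,0],[0,0,-30,0],[0,0,-10,0],[0,0,0,0],[0,0,0,0],[0,0,0,0]]]'
python3 - <<'E'
from h import *
s=sense();k=s['tool_rot'];print(s['eef_pos'],yaw(R.from_quat([k[1],k[2],k[3],k[0]]).apply([0,1,0]))-90)
E
```

```text
time: 18.5
eef_pos: [0.5173, -0.0311, 0.2012]
tool_rot: [0.001, 0.117, 0.993, 0.0]
force: [0.8, -1.2, 0.3]
gripper_width: 0.0557
time: 19.5
eef_pos: [0.5185, -0.1023, 0.1118]
tool_rot: [0.001, 0.117, 0.993, -0.0]
force: [-1.1, -0.5, -0.4]
gripper_width: 0.0559
[ 0.5185039  -0.10233878  0.11175596] -13.426932431905058
```

```bash
python3 -m jog '[[[0,0,-6,0],[0,0,-5,0],[0,0,-4,0],[0,0,-3,0],[0,0,-3,0],[0,0,-2,0],[0,0,-2,0],[0,0,-2,0],[0,0,-2,0],[0,0,0,0]]]'
python3 -m jog '[[[0,0,-2,0],[0,0,-1,0],[0,0,-1,0],[0,0,-1,0],[0,0,-1,0],[0,0,-1,0],[0,0,0,0],[0,0,0,0],[0,0,0,0],[0,0,0,0]]]'
```

```text
time: 20.5
eef_pos: [0.5179, -0.1024, 0.081]
tool_rot: [0.0, 0.117, 0.993, -0.0]
force: [-0.0, 0.0, 1.8]
gripper_width: 0.0557
time: 21.5
eef_pos: [0.5177, -0.1023, 0.0741]
tool_rot: [-0.0, 0.117, 0.993, 0.0]
force: [-0.5, -0.5, 0.2]
gripper_width: 0.0554
```

```bash
python3 -m jog '[[[0,0,-1,0],[0,0,0,0],[0,0,-1,0],[0,0,0,0],[0,0,-1,0],[0,0,0,0],[0,0,0,0],[0,0,0,0],[0,0,0,0],[0,0,0,0]]]'
python3 -c "
from h import *
p,i=snap('scene','s6.png');z=i[160:235,270:370];cv2.imwrite('pics/s6c.png',cv2.resize(z,None,fx=7,fy=7,interpolation=cv2.INTER_CUBIC)[...,::-1])"
```

```text
time: 22.5
eef_pos: [0.5177, -0.1023, 0.0711]
tool_rot: [-0.0, 0.117, 0.993, 0.0]
force: [-1.7, 1.2, 1.7]
gripper_width: 0.056
```

View pics/s6c.png

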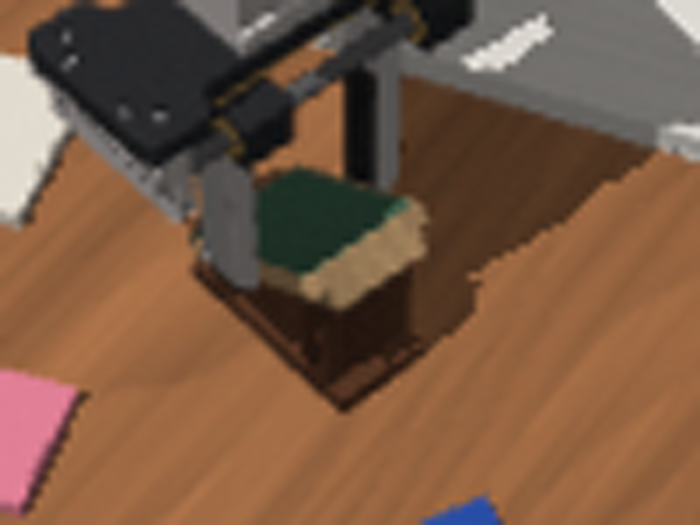

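The tile has pivoted to about the stand's slope (green at (330,215)). I'll press on until it seats.

```bash
python3 -m jog '[[[0,0,-0.5,0],[0,0,0,0],[0,0,-0.5,0],[0,0,0,0],[0,0,0,0],[0,0,0,0],[0,0,0,0],[0,0,0,0],[0,0,0,0],[0,0,0,0]]]'
python3 -m jog '[[[0,0,-0.5,0],[0,0,0,0],[0,0,-0.5,0],[0,0,0,0],[0,0,0,0],[0,0,0,0],[0,0,0,0],[0,0,0,0],[0,0,0,0],[0,0,0,0]]]'
```

```text
time: 23.55
eef_pos: [0.5179, -0.1023, 0.0702]
tool_rot: [0.0, 0.117, 0.993, -0.0]
force: [-0.0, -0.1, 4.8]
gripper_width: 0.0557
time: 24.55
eef_pos: [0.5181, -0.1024, 0.0699]
tool_rot: [0.0, 0.117, 0.993, -0.0]
force: [-3.5, 0.0, 12.1]
gripper_width: 0.0559
```

Seated (normal force about 12 N). Now I'll slide about 3 mm down-slope to the lip, then release.

```bash
python3 -m jog '[[[0,0,0.7,0],[-0.9,0.2,-0.5,0],[-0.8,0.2,-0.5,0],[-0.8,0.2,-0.5,0],[0,0,0,0],[0,0,0,0],[0,0,0,0],[0,0,0,0],[0,0,0,0],[0,0,0,0]]]'
python3 -m jog '[[[0,0,0,0],[0,0,0,0],[0,0,0,0],[0,0,0,0],[0,0,0,0],[0,0,0,0],[0,0,0,0],[0,0,0,0],[0,0,0,0],[0,0,0,0]]]' 90
python3 -m jog '[[[0,0,10,0],[0,0,20,0],[0,0,35,0],[0,0,40,0],[-20,0,40,0],[-30,3,30,0],[-30,3,5,0],[0,0,0,0],[0,0,0,0],[0,0,0,0]]]'
python3 - <<'E'
from tile import *
p,i=snap('wrist','w7.png');j=i.copy();j[:,:270]=0;j[:,385:]=0
for x in tile(p,j,((55,60,30),(95,255,220))):print(x)
s,k=snap('scene','s7.png');snap('top','t7.png')
a=cv2.resize(k[150:300,130:410],None,fx=2.8,fy=2.8,interpolation=cv2.INTER_CUBIC)[:300,:784];b=cv2.resize(i[180:310,200:540],None,fx=2.3,fy=2.3)[:290,:784]
b=np.pad(b,((0,0),(0,784-b.shape[1]),(0,0)));cv2.imwrite('pics/v7.png',np.vstack([a,b])[...,::-1])
E
```

```text
time: 25.55
eef_pos: [0.5151, -0.1017, 0.0682]
tool_rot: [-0.0, 0.117, 0.993, 0.0]
force: [-2.0, 0.3, 0.5]
gripper_width: 0.0561
time: 26.55
eef_pos: [0.5153, -0.1018, 0.0684]
tool_rot: [0.0, 0.117, 0.993, -0.0]
force: [0.6, 0.3, -0.1]
gripper_width: 0.0897
time: 27.55
eef_pos: [0.4357, -0.0958, 0.2483]
tool_rot: [-0.0, 0.117, 0.993, 0.0]
force: [0.4, -0.3, -0.4]
gripper_width: 0.0898
[[351. 218.]
 [353. 286.]
 [306. 286.]
 [306. 218.]]
[ 0.51404502 -0.1007062   0.0565    ]
-13.22191673739809
0.07500606670008891
0.049996619699381205
0.050864548072549434
[np.float64(-13.545594865195767), np.float64(-13.474967539190644)]
```

View pics/v7.png

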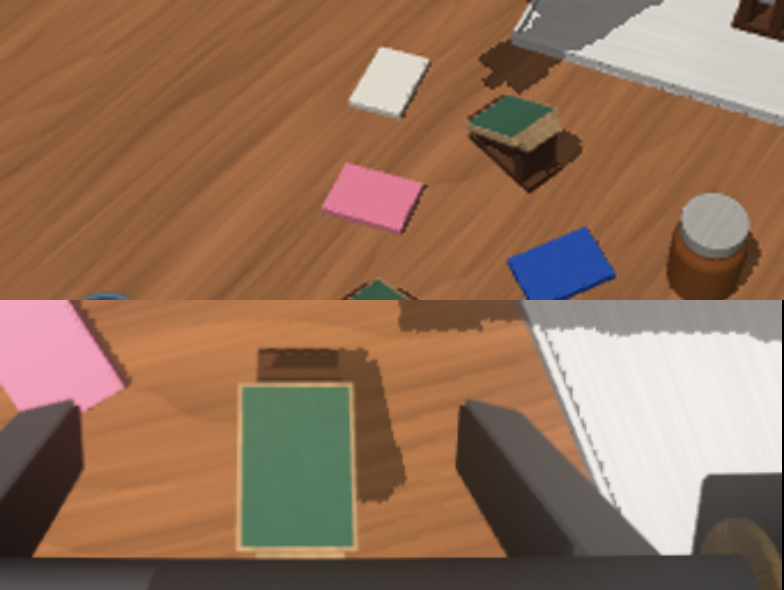

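The tile lies flat on its stand, green up. It is within about 1.5 mm of its first measured seat and its yaw matches within about 0.5°, and the gripper is clear. Handing in.

```bash
python3 -c "
from h import *
a=cv2.imread('pics/top0.png').astype(int);b=cv2.imread('pics/t7.png').astype(int);d=np.abs(a-b).max(2)
for n,(x,y) in dict(other=(380,208),jar=(308,143),cup=(431,261),blue=(329,182),pink=(341,243),white=(300,270)).items():print(n,np.median(d[y-15:y+15,x-15:x+15]),np.percentile(d[y-15:y+15,x-15:x+15],97))
print(sign_off())"
```

```text
other 8.0 14.0
jar 10.0 16.0
cup 8.0 14.029999999999973
blue 11.0 17.0
pink 13.0 119.02999999999997
white 78.0 174.0
the job is handed in; nothing more can be done
None
```

The yellow marker is turned to green and back on its own stand, and the job was handed in at about 28 s of the 56 s allowed.

- **Flip:** I took the tile from its stand and pressed it lightly on the ramp board while gripped, so it pivoted from 30° to the board's 40°. I let it go about 11 mm off the board with its centre about 7 mm past the edge. It flipped on its own and landed flat in the tray, green up.
- **Return:** I picked it up flat and pressed it onto stand_a until it seated at the slope. I then slid it towards the lip and released it.
- **Last checks:** The tile is green up, centred about 1.5 mm uphill of where I first measured it. That is within camera error, so it may sit a millimetre or two further from the lip than before. Its yaw is -13.2 to -13.5°, against -13.4° at the start. The gripper is clear, with no contact force beyond noise.
- **Other things:** Comparing the top view before and after, the other marker, jar, cup and blue tile show no change. The areas around the white and pink tiles do differ. The arm now hangs over that part of the top view, and the scene camera shows both where they were, but I compared those by eye only.

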